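# Clamp a circuit board in the bench vise with its coaxial wheel and lock knob

## Task

Close the bench vise on the circuit board by turning the large outer wheel clockwise until the board is gripped snugly against the back stop, but gently (about 12 N), without turning the small lock knob above it. Then turn the small knob clockwise until it is firmly tight but not forced (about 0.45 N m), leaving the wheel where it is and the board gripped. Work by the two knobs only and leave everything else on the bench alone.

Things in the scene. Friction and masses are not known exactly. Their poses are not given: they have to be found in the camera images.
- vise: Grey bench vise fixed to the table; base plate 120 (x) x 285 (y) x 12 mm, origin on the table. +y is the clamping direction. From -y to +y: gear housing (top 40 mm above the table) with two knobs one above the other on a vertical axis at (0, -85 mm); moving jaw; circuit board on two rails; back stop. All but the knobs and their shaft is lower than 47 mm.
- wheel_grip (a point): Point on the axis of the outer wheel, 73 mm above the table, a good height to grip the rim across from above; the lock knob then stands between the fingers, its top 41 mm above this point. A torque read while the wheel stands still is off by its drag, up to 0.10 N m either way: judge the clamping by how much the torque has risen since free turning.
- wheel: The outer wheel: black ribbed disc, 60 mm diameter, 22 mm high, origin at its underside 60 mm above the table; 20 mm free under its rim. Clockwise from above moves the jaw to vise +y, 12 mm per rad. It drags with 0.10 N m and stays where left. Clamping adds 0.012 N m per N; once the board is on the stop that is 0.08 to 0.15 N m per 0.1 rad. Let go, about 8 N of clamping stays.
- lock_grip (a point): Point on the axis of the lock knob, 104 mm above the table. The knob: black ribbed cylinder, 28 mm diameter, from 86 to 114 mm above the table, on the wheel's axis. Fingertips must stay above 82 mm to clear the wheel.
- lock: The lock knob itself, origin on its axis 82 mm above the table. Clockwise from above tightens. It starts loose by an unknown 0.4 to 1.0 rad: turns with 0.02 N m, then binds, and from there takes 0.25 N m plus 0.2 N m per 0.1 rad. Firmly tight: 0.38 to 0.6 N m; above 0.75 N m it is overtightened. It stays where left and turns independently of the wheel.
- lock_rim (a point): A point on the rim of the lock knob's upper face, 14 mm off its axis; it goes round with the knob. Where it stands when the knob binds differs from start to start.
- nut_mark (a point): A point inside the lock's nut, under the lock knob, 4 mm off the axis. The nut yields 0.05 rad per 0.1 N m beyond 0.25 N m, so this point moves only by fractions of a millimetre: too little to be read from its measured position.
- pad: Black rubber pad on the moving jaw, 70 mm long (x), from 15 to 42 mm above the table, sprung; its origin coincides with that of the vise before the jaw moves; its face is 18 mm to +y of its origin.
- pad_face (a point): Centre of the pad's clamping face, 28 mm above the table; it faces vise +y.
- stop: Aluminium back stop, 70 (x) x 20 (y) x 30 mm, bolted to the base plate at one of various places; origin on the base plate, under its clamping face, which faces vise -y.
- stop_face (a point): Centre of the back stop's clamping face, 28 mm above the table.
- board: Green circuit board in a grey carrier, 80 (vise x) x 60 (vise y) x 12 mm, 150 g or so, lying loose on the rails between pad and stop, origin under its centre, 22 mm above the table. There are 6 to 15 mm of play in all, and it lies up to 2 degrees crooked until clamped.
- screwdriver: Bystander: yellow-handled screwdriver, 160 mm long; leave alone.
- spool: Bystander: reel of solder standing on end, 50 mm diameter, 32 mm high; leave alone.
- flux: Bystander: small jar, 36 mm diameter, 45 mm high; leave alone.
- pliers: Bystander: black-handled pliers lying flat; leave alone.
- spare: Bystander: bare green board 70 x 50 x 5 mm lying flat; leave alone.
- carton: Bystander: small cardboard carton 55 x 35 x 22 mm; leave alone.
There are look-alikes about, which are no part of the job. Leave any white look-alike of the board alone.

How it is judged:
By the outcome, as a careful person would: the job done as asked, in the order asked, and still so for the second after the job is handed in, with the robot touching nothing.
It also fails if it takes over 61 s, if anything falls off the work surface, if the arm or the gripper's body presses on something with over 40 N, if the wrist force passes 120 N, or if a joint passes its speed limit or range.

## Robot

A 6-joint arm with a two-finger parallel gripper is mounted at the origin on the work surface. World frame = base frame: x ahead of the robot, y to its left, z up, the work surface at z = 0. Lengths are in m, angles in rad, forces in N, time in s.
With the tool pointing down it reaches from about 0.325 to 0.775 m from the base axis. Payload 9.3 kg.
Tool frame: the origin (TCP) lies at the very end of the fingers, on their centre line; the grasp point (between the pads) lies 19 mm behind it (arm.tcp_to_grasp is the distance from the TCP to the grasp point, in m); z points along the fingers, y is the line along which they close (so a half turn about z gives the same grasp; the last joint's range is limited). The gripper opens to 85 mm and grips with 20 to 120 N. Pads are 22 mm wide; open, the fingers measure 114 mm over their backs; the gripper's body (76 mm by 85 mm) begins 54 mm behind the grasp point. The pads swing forward as they close: fully open they stand 13 mm farther back than shut.
Start: joints at [-1.326, 0.259, 0.021, 1.334, 0, 1.418], TCP at [0.213, -0.507, 0.231] pointing down, gripper open.
Joint ranges: [-3.04, 3.04], [-0.91, 1.82], [-1.04, 1.36], [-1.92, 1.95], [-1.52, 1.45], [-3.14, 3.14]. Speed limits (rad/s): [2.22, 2.22, 2.79, 3.14, 3.14, 3.14].

## Interface

Orientations are given as a unit quaternion [w, x, y, z].
In Python, from plant import arm, viewer, spotter gives the robot as it stands.
- The arm moves only by the shell command python3 -m creep 'ROWS'. ROWS is JSON, a list of rows, each a list of 3 entries, a list of its own where there are three numbers: the shift along the tool's x, y, z in m, then the turn, a rotation vector about the tool's x, y, z in rad, then the closure, from -1 (fully open) to 1 (shut). In form: [[[dx, dy, dz], [ax, ay, az], hand], ...]. A call has 1 to 5 rows; each row is the pose to reach, as a shift and turn from the pose commanded when the call began, along the tool's axes at that moment; what a row does not reach only later rows make up. A row lasts 1/12 s, in which the tool goes at most 41.7 mm and 7.16 degrees, less where a joint would pass 70% of its speed; a pose out of reach is approached as far as the arm can. A call with a gripper value outside its range is refused whole. The fingers move at their own pace and stop on an object; the grip force is fixed at half the most. Time passes only in rows, so rows that repeat a pose let the fingers close. It gives the time, the measured TCP pose, the force, the opening and the grip force at its end, in the units of the state.
- arm.sense(): the state, without advancing time (a new reading comes with each control period).
- viewer.capture(name): name is "scene" or "top" or "wrist"; returns a dict with "image" (480x640x3 uint8, red, green, blue), "range_z" (480x640 float32, m along the optical axis (not along the pixel's ray), 0 where there is no reading), "fx", "fy", "cx", "cy" (pixels), "k1" (the pictures are not rectified: a ray, as slopes to the right and down, at radius r is drawn at 1 + k1 r^2 times it, then the intrinsics apply), "R" (3x3) and "t" (3): a world point X has camera coordinates R X + t. Camera axes: x right, y down, z forward; pixel columns grow to the right and rows downward; lengths in m; the calibration is good to about 2 mm. A picture is of the moment at which its call begins.
- arm.job_done(): hands the job in; it is judged then, once.
Trained networks look in the newest picture that a camera, given by its name, has taken for a name from the list of things; names that differ only in an ending like _2 or _b are one class to them, and where a whole thing is asked for, a point or a joint stands for the part that bears it (a point fixed in the world has none). Each returns a list of dicts, best first, with "confidence" (0 to 1); they miss things now and then, are a little off and sometimes report something else, mostly with a low value. They report only what shows in the picture. A call takes as long as a camera call. They do not tell look-alikes from the thing itself.
- spotter.find_in(camera, name): "extent" ([left, top, right, bottom] in pixels, round what is visible of it).
- spotter.regions_of(camera, name): "region" (480x640 bool, what is visible of it) and "extent" ([left, top, right, bottom] in pixels, round what is visible of it).
- spotter.place_of(camera, name): "pixel" ([column, row] in pixels: a listed point, or the origin of a listed thing).
The state is a dict: "t": time; "joints": joint angles; "dq": joint speeds; "joint_torque": joint torques, N m; "ee_pos": TCP position; "orientation": TCP orientation; "wrist_force": force on the tool from outside, world axes, zero at the start; "ft_torque": the same for the moment, N m; "gripper_width": finger opening in m; "finger_force": force on a finger pad.
Only numpy, scipy, OpenCV 4.12 (cv2) and the standard library are available. Lean on these libraries where they do the work, as an engineer would, in place of code of your own. Each camera call takes 0.05 s, during which the arm holds its last target. There are 200 camera calls.

## Working session

There is one attempt and no reset: what is moved stays moved. The work goes in short steps, Python scripts to look and compute and a shell command to move; the robot and the scene stay as the last step left them, time stands still between calls to the robot, and variables do not carry over. Pictures are saved under pics/ and viewed, at most 10 in all, crops included, and the job is handed in when it is done.

```bash
ls; mkdir -p pics; cat > h.py <<'E'
import numpy as np, cv2
from plant import arm, viewer, spotter
def ray(c,px):
    K=np.array([[c["fx"],0,c["cx"]],[0,c["fy"],c["cy"]],[0,0,1.]])
    d=np.array(px,float); d=(d-[c["cx"],c["cy"]])/[c["fx"],c["fy"]]; u=d.copy()
    for _ in range(20): u=d/(1+c["k1"]*(u@u))
    return np.array([u[0],u[1],1.])
def at_z(c,px,z):
    R,t=np.array(c["R"]),np.array(c["t"]); o=-R.T@t; v=R.T@ray(c,px)
    return o+v*(z-o[2])/v[2]
def proj(c,X):
    p=np.array(c["R"])@X+np.array(c["t"]); s=p[:2]/p[2]; s=s*(1+c["k1"]*(s@s))
    return s*[c["fx"],c["fy"]]+[c["cx"],c["cy"]]
def save(c,n,box=None,f=1):
    im=c["image"][:,:,::-1]
    if box: im=im[box[1]:box[3],box[0]:box[2]]
    cv2.imwrite("pics/"+n,cv2.resize(im,None,fx=f,fy=f,interpolation=cv2.INTER_CUBIC))
E
python3 - <<'E'
from h import *
for cam in ("top","scene"):
    c=viewer.capture(cam); save(c,cam+"1.png")
    print(cam,-np.array(c["R"]).T@np.array(c["t"]))
    for n,z in (("vise",0),("wheel",.06),("wheel_grip",.073),("lock_grip",.104),("lock",.082),("lock_rim",.114),("pad_face",.028),("stop_face",.028),("board",.022)):
        for r in spotter.place_of(cam,n)[:3]: print(n,np.round(r["pixel"]),round(r["confidence"],2),np.round(at_z(c,r["pixel"],z),4))
s=arm.sense(); print({k:np.round(v,3) for k,v in s.items()}, arm.tcp_to_grasp)
E
```

```text
pics
top [0.40780934 0.01452573 1.58281009]
vise [294. 224.] 0.86 [0.5484 0.0691 0.    ]
vise [171. 295.] 0.16 [0.3608 0.3951 0.    ]
wheel [327. 230.] 0.52 [ 0.5256 -0.018   0.06  ]
wheel [335. 232.] 0.4 [ 0.5205 -0.0376  0.06  ]
wheel [449. 155.] 0.3 [ 0.7175 -0.337   0.06  ]
wheel_grip [328. 228.] 0.81 [ 0.5301 -0.0206  0.073 ]
lock_grip [330. 229.] 0.68 [ 0.5241 -0.0235  0.104 ]
lock_grip [284. 185.] 0.59 [0.636  0.0886 0.104 ]
lock [329. 227.] 0.4 [ 0.5314 -0.0227  0.082 ]
lock_rim [333. 230.] 0.6 [ 0.522  -0.0304  0.114 ]
pad_face [287. 223.] 0.55 [0.5471 0.0866 0.028 ]
stop_face [263. 223.] 0.51 [0.5485 0.1483 0.028 ]
stop_face [452. 153.] 0.27 [ 0.7304 -0.3515  0.028 ]
board [213. 217.] 0.89 [0.5659 0.2817 0.022 ]
board [274. 222.] 0.7 [0.5506 0.1213 0.022 ]
board [295. 224.] 0.33 [0.544  0.0654 0.022 ]
scene [ 1.44579368 -0.10950565  0.87204572]
vise [343. 274.] 0.74 [0.542  0.0596 0.    ]
wheel [306. 253.] 0.65 [ 0.5253 -0.0202  0.06  ]
wheel_grip [307. 250.] 0.63 [ 0.5314 -0.0177  0.073 ]
wheel_grip [384. 264.] 0.52 [0.6021 0.1372 0.073 ]
lock_grip [304. 240.] 0.61 [ 0.53 
[... 245 characters left out ...]
2 [ 0.4235 -0.0055  0.028 ]
board [369. 266.] 0.76 [0.5494 0.1174 0.022 ]
board [445. 273.] 0.67 [0.599  0.2764 0.022 ]
board [302. 244.] 0.35 [ 0.4483 -0.0206  0.022 ]
{'t': np.float64(1.0), 'joints': array([-1.326,  0.259,  0.021,  1.334, -0.   ,  1.418]), 'dq': array([ 0.001, -0.001,  0.001,  0.001,  0.001,  0.002]), 'joint_torque': array([ 0.0000e+00, -5.5539e+01,  3.4474e+01,  1.0000e-03, -0.0000e+00,
       -0.0000e+00]), 'ee_pos': array([ 0.213, -0.507,  0.231]), 'orientation': array([ 0.   ,  0.98 ,  0.198, -0.   ]), 'wrist_force': array([ 0.252, -0.331, -0.558]), 'ft_torque': array([ 0.02 ,  0.043, -0.042]), 'finger_force': np.float64(0.0), 'gripper_width': np.float64(0.085)} 0.0187
```

```bash
python3 - <<'E'
import cv2,numpy as np
a=cv2.imread("pics/top1.png")[140:340,140:480]; b=cv2.imread("pics/scene1.png")[180:380,200:540]
a=cv2.resize(a,None,fx=1.5,fy=1.5);b=cv2.resize(b,None,fx=1.5,fy=1.5)
cv2.imwrite("pics/both.png",np.vstack([a,b]))
E
```

```text
(no output)
```

View pics/both.png

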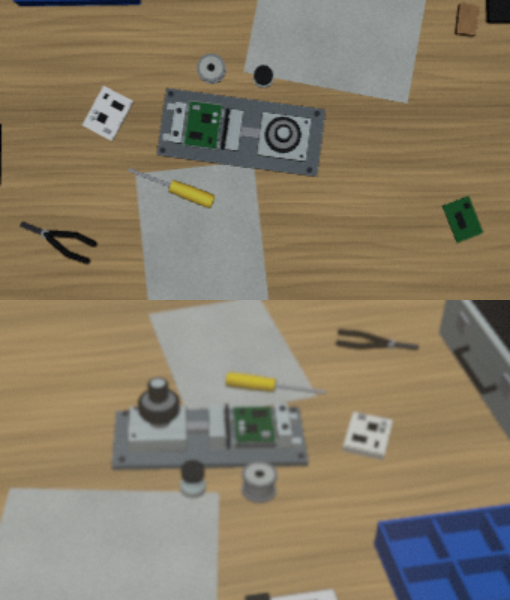

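The top picture shows one vise: knobs at about (329,228), the pad near (287,223), the green board at (274,222) and the stop at (263,223). The white look-alike at (213,217) and the spare at (449,286) are away from it. The only wheel/knob pair is at world (0.530,-0.021), with the vise yawed by about -6°. I'll move above it.

```bash
python3 -m creep '[[[0.034,-0.023,0],[0,0,0],-1],[[0.068,-0.046,0],[0,0,0],-1],[[0.102,-0.069,0],[0,0,0],-1],[[0.136,-0.092,0],[0,0,0],-1],[[0.17,-0.115,0],[0,0,0],-1]]' 
python3 -m creep '[[[0.034,-0.023,0],[0,0,0],-1],[[0.068,-0.046,0],[0,0,0],-1],[[0.102,-0.069,0],[0,0,0],-1],[[0.136,-0.092,0],[0,0,0],-1],[[0.17,-0.115,0],[0,0,0],-1]]' >/dev/null
python3 -m creep '[[[0.034,-0.023,0],[0,0,-0.12],-1],[[0.068,-0.046,0],[0,0,-0.24],-1],[[0.102,-0.069,0],[0,0,-0.36],-1],[[0.136,-0.092,0],[0,0,-0.48],-1],[[0.14,-0.095,0],[0,0,-0.6],-1]]' >/dev/null
for i in 1 2 3 4; do :; done
python3 -m creep '[[[0,0,0],[0,0,-0.12],-1],[[0,0,0],[0,0,-0.24],-1],[[0,0,0],[0,0,-0.36],-1],[[0,0,0],[0,0,-0.48],-1],[[0,0,0],[0,0,-0.6],-1]]' >/dev/null
python3 -m creep '[[[0,0,0],[0,0,-0.12],-1],[[0,0,0],[0,0,-0.24],-1],[[0,0,0],[0,0,-0.36],-1],[[0,0,0],[0,0,-0.48],-1],[[0,0,0],[0,0,-0.6],-1]]' >/dev/null
python3 -m creep '[[[0,0,0],[0,0,-0.12],-1],[[0,0,0],[0,0,-0.24],-1],[[0,0,0],[0,0,-0.36],-1],[[0,0,0],[0,0,-0.48],-1],[[0,0,0],[0,0,-0.6],-1]]' >/dev/null
python3 -m creep '[[[0,0,0],[0,0,-0.12],-1],[[0,0,0],[0,0,-0.24],-1],[[0,0,0],[0,0,-0.36],-1],[[0,0,0],[0,0,-0.48],-1],[[0,0,0],[0,0,-0.6],-1]]'
cat >> h.py <<'E'
from scipy.spatial.transform import Rotation as Rn
def toT(target):
    s=arm.sense(); q=s["orientation"]; R=Rn.from_quat([q[1],q[2],q[3],q[0]])
    return np.round(R.inv().apply(np.array(target)-s["ee_pos"]),4)
E
python3 - <<'E'
from h import *
c=viewer.capture("wrist"); save(c,"w1.png")
print(-np.array(c["R"]).T@np.array(c["t"]))
for n,z in (("wheel",.06),("wheel_grip",.073),("lock_grip",.104),("lock",.082),("lock_rim",.114),("pad_face",.028),("stop_face",.028),("board",.022)):
    for r in spotter.place_of("wrist",n)[:2]: print(n,np.round(r["pixel"]),round(r["confidence"],2),np.round(at_z(c,r["pixel"],z),4))
for n in("wheel","lock"):
    for r in spotter.regions_of("wrist",n)[:2]: print(n,r["extent"],r["confidence"])
s=arm.sense(); print(s["joints"].round(3),s["ee_pos"].round(4),s["t"])
E
```

```text
t: 1.42
ee_pos: [0.3258, -0.3336, 0.2314]
orientation: [0.0, 0.98, 0.197, 0.0]
wrist_force: [1.2, -1.3, 1.0]
gripper_width: 0.0852
finger_force: 0.0
t: 3.92
ee_pos: [0.5297, -0.0215, 0.2313]
orientation: [0.0, -0.131, 0.991, 0.0]
wrist_force: [-0.2, 0.1, -0.1]
gripper_width: 0.0854
finger_force: 0.0
[ 0.44927326 -0.04348104  0.37319522]
wheel [317. 216.] 0.86 [ 0.5273 -0.0196  0.06  ]
wheel_grip [317. 218.] 0.58 [ 0.5263 -0.0207  0.073 ]
lock_grip [316. 227.] 0.77 [ 0.5257 -0.0211  0.104 ]
lock [  4. 298.] 0.71 [ 0.6746 -0.284   0.082 ]
lock [317. 224.] 0.69 [ 0.5294 -0.0199  0.082 ]
lock_rim [305. 220.] 0.57 [ 0.5193 -0.0317  0.114 ]
pad_face [406. 245.] 0.98 [0.5417 0.0806 0.028 ]
stop_face [458. 270.] 0.95 [0.5534 0.145  0.028 ]
board [435. 257.] 0.98 [0.5478 0.118  0.022 ]
board [552. 304.] 0.77 [0.5677 0.2686 0.022 ]
wheel [284.2, 183.8, 352.0, 254.9] 0.57
lock [298.0, 209.4, 331.5, 247.8] 0.81
lock [450.0, 238.7, 500.6, 308.1] 0.33
[-0.199  0.225 -0.025  1.322 -0.    -0.454] [ 0.5297 -0.0215  0.2313] 4.4667
```

View pics/w1.png

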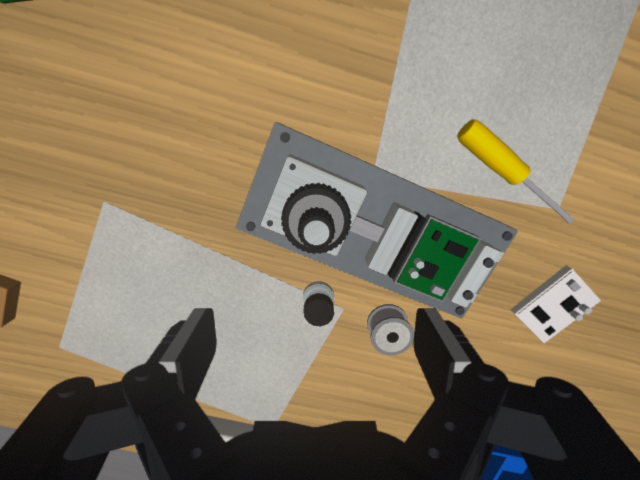

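The wrist picture shows the wheel at about (317,216) with the lock's light top at (316,232), both clear of the fingers' closing line. The green board at (440,258) lies between pad and stop. The axis agrees to 2–3 mm, at about (0.527,-0.0205).

```bash
python3 - <<'E'
from h import *
c=viewer.capture("wrist")
print(at_z(c,(316,232),.114), at_z(c,(316,218),.082),toT([.527,-.0205,.05]))
E
```

```text
[ 0.52675865 -0.02127613  0.114     ] [ 0.52412004 -0.02182299  0.082     ] [0.0023 0.0016 0.1813]
```

```bash
python3 -m creep '[[[0.003,0.001,0.035],[0,0,0],-1],[[0.003,0.001,0.07],[0,0,0],-1],[[0.003,0.001,0.1],[0,0,0],-1],[[0.003,0.001,0.12],[0,0,0],-1],[[0.003,0.001,0.14],[0,0,0],-1]]'
python3 -m creep '[[[0,0,0.015],[0,0,0],-1],[[0,0,0.03],[0,0,0],-1],[[0,0,0.041],[0,0,0],-1],[[0,0,0.041],[0,0,0],-1]]'
cat > st.py <<'E'
from plant import arm
s=arm.sense(); print(round(s["t"],2),"F",s["wrist_force"].round(2),"M",s["ft_torque"].round(3),"p",s["ee_pos"].round(4),"q6",s["joints"][5].round(3),"w",round(s["gripper_width"],4),"ff",round(s["finger_force"],1))
E
python3 st.py
```

```text
t: 4.93
ee_pos: [0.526, -0.0212, 0.0898]
orientation: [-0.0, -0.128, 0.992, 0.0]
wrist_force: [0.5, -0.2, 0.4]
gripper_width: 0.0852
finger_force: 0.0
t: 5.27
ee_pos: [0.5253, -0.0211, 0.0483]
orientation: [-0.002, -0.127, 0.992, 0.001]
wrist_force: [0.2, -0.2, -0.9]
gripper_width: 0.0854
finger_force: 0.0
5.27 F [ 0.18 -0.23 -0.92] M [ 0.005  0.024 -0.001] p [ 0.5253 -0.0211  0.0483] q6 -0.455 w 0.0854 ff 0.0
```

```bash
R='x'
python3 -m creep '[[[0,0,0],[0,0,0],1],[[0,0,0],[0,0,0],1],[[0,0,0],[0,0,0],1],[[0,0,0],[0,0,0],1],[[0,0,0],[0,0,0],1]]' >/dev/null; python3 st.py
python3 -m creep '[[[0,0,0],[0,0,0],1],[[0,0,0],[0,0,0],1],[[0,0,0],[0,0,0],1]]' >/dev/null; python3 st.py
```

```text
5.68 F [-2.12  2.06  5.86] M [ 0.52   0.382 -0.005] p [ 0.527  -0.0211  0.0516] q6 -0.456 w 0.0579 ff 63.8
5.93 F [-2.01  2.06  5.51] M [ 0.474  0.372 -0.027] p [ 0.527  -0.021   0.0516] q6 -0.456 w 0.0581 ff 63.8
```

```bash
python3 -m creep '[[[0,0,0],[0,0,0.06],1],[[0,0,0],[0,0,0.12],1]]' >/dev/null; python3 st.py
python3 -m creep '[[[0,0,0],[0,0,0.06],1],[[0,0,0],[0,0,0.12],1],[[0,0,0],[0,0,0.18],1]]' >/dev/null; python3 st.py
```

```text
6.1 F [-2.9   1.58  5.65] M [0.773 0.418 0.154] p [ 0.527  -0.021   0.0516] q6 -0.333 w 0.0588 ff 63.8
6.35 F [-1.61  4.23  6.07] M [0.826 0.359 0.07 ] p [ 0.5269 -0.0208  0.0516] q6 -0.153 w 0.0587 ff 63.9
```

```bash
python3 -m creep '[[[0,0,0],[0,0,0.05],1],[[0,0,0],[0,0,0.1],1]]' >/dev/null; python3 st.py
python3 -m creep '[[[0,0,0],[0,0,0.05],1],[[0,0,0],[0,0,0.1],1]]' >/dev/null; python3 st.py
python3 -m creep '[[[0,0,0],[0,0,0.05],1]]' >/dev/null; python3 st.py
```

```text
6.52 F [-2.06  4.26  6.65] M [0.898 0.318 0.1  ] p [ 0.527  -0.0206  0.0516] q6 -0.053 w 0.0586 ff 64.0
6.68 F [-1.31  5.2   6.53] M [1.074 0.321 0.188] p [ 0.527  -0.0205  0.0516] q6 0.046 w 0.0581 ff 64.0
6.77 F [-1.23  6.2   5.13] M [1.098 0.317 0.159] p [ 0.527  -0.0205  0.0516] q6 0.096 w 0.0583 ff 64.0
```

```bash
for i in 1; do
python3 -m creep '[[[0,0,0],[0,0,0.03],1]]' >/dev/null; python3 st.py
python3 -m creep '[[[0,0,0],[0,0,0.03],1]]' >/dev/null; python3 st.py
python3 -m creep '[[[0,0,0],[0,0,0.03],1]]' >/dev/null; python3 st.py
done
python3 - <<'E'
from h import *
for cam in("wrist","top","scene"):
    c=viewer.capture(cam)
    for n,z in (("pad_face",.028),("board",.022),("stop_face",.028)):
        for r in spotter.place_of(cam,n)[:1]: print(cam,n,np.round(r["pixel"]),round(r["confidence"],2),np.round(at_z(c,r["pixel"],z),4))
    if cam=="wrist": save(c,"w2.png")
E
python3 st.py
```

```text
6.85 F [-1.75  5.62  6.4 ] M [1.161 0.297 0.089] p [ 0.527  -0.0205  0.0516] q6 0.127 w 0.0584 ff 64.0
6.93 F [-1.37  5.08  5.64] M [1.158 0.242 0.164] p [ 0.527  -0.0204  0.0516] q6 0.156 w 0.0586 ff 64.0
7.02 F [-0.99  6.13  6.05] M [1.186 0.207 0.172] p [ 0.5271 -0.0204  0.0516] q6 0.185 w 0.0585 ff 64.0
wrist pad_face [529. 239.] 0.64 [0.5413 0.0892 0.028 ]
top board [275. 219.] 0.65 [0.559  0.1176 0.022 ]
top stop_face [262. 223.] 0.74 [0.5486 0.1522 0.028 ]
scene pad_face [353. 263.] 0.61 [0.5394 0.082  0.028 ]
scene board [366. 266.] 0.96 [0.5496 0.111  0.022 ]
scene stop_face [388. 263.] 0.88 [0.5539 0.1584 0.028 ]
7.62 F [-1.13  6.47  6.67] M [ 1.211  0.276 -0.083] p [ 0.527  -0.0204  0.0516] q6 0.184 w 0.0589 ff 64.0
```

View pics/w2.png

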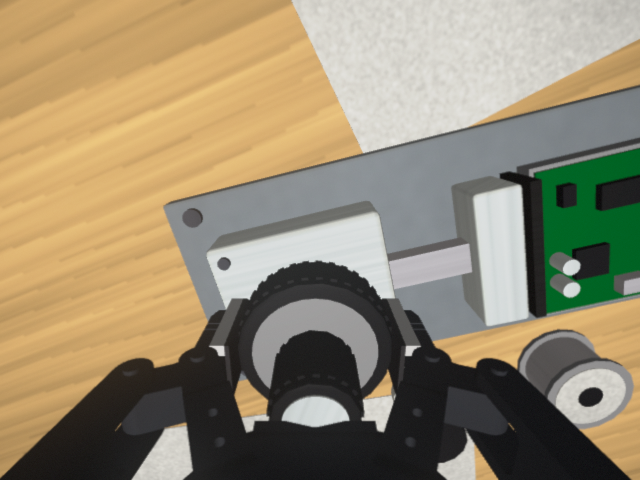

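The wrist picture shows the wheel held well between the fingers (about 315,330). The pad (525,245) is just about touching the board's edge (540,245), and the stop is out of view to the right.

```bash
python3 -m creep '[[[0,0,0],[0,0,0.04],1]]' >/dev/null; python3 st.py
python3 -m creep '[[[0,0,0],[0,0,0.04],1]]' >/dev/null; python3 st.py
python3 -m creep '[[[0,0,0],[0,0,0.04],1]]' >/dev/null; python3 st.py
```

```text
7.7 F [-0.62  4.88  6.29] M [1.218 0.169 0.196] p [ 0.527  -0.0203  0.0516] q6 0.224 w 0.0582 ff 64.0
7.78 F [-0.9   6.68  7.14] M [1.258 0.19  0.137] p [ 0.5271 -0.0203  0.0516] q6 0.266 w 0.0583 ff 64.0
7.87 F [-1.07  7.14  6.34] M [1.313 0.214 0.09 ] p [ 0.5271 -0.0203  0.0516] q6 0.306 w 0.0586 ff 64.0
```

```bash
python3 -m creep '[[[0,0,0],[0,0,0.04],1]]' >/dev/null; python3 st.py
python3 -m creep '[[[0,0,0],[0,0,0.04],1]]' >/dev/null; python3 st.py
python3 -m creep '[[[0,0,0],[0,0,0.04],1]]' >/dev/null; python3 st.py
```

```text
7.95 F [-1.02  6.18  6.1 ] M [1.315 0.19  0.212] p [ 0.5271 -0.0202  0.0516] q6 0.346 w 0.0588 ff 63.9
8.03 F [-0.94  6.9   5.21] M [1.373 0.103 0.265] p [ 0.5271 -0.0202  0.0516] q6 0.386 w 0.0585 ff 63.9
8.12 F [-1.02  7.59  5.85] M [1.375 0.072 0.244] p [ 0.5271 -0.0202  0.0516] q6 0.426 w 0.0586 ff 63.9
```

```bash
python3 - <<'E'
from h import *
c=viewer.capture("top"); save(c,"t2.png",(240,190,350,270),7)
E
```

```text
(no output)
```

View pics/t2.png

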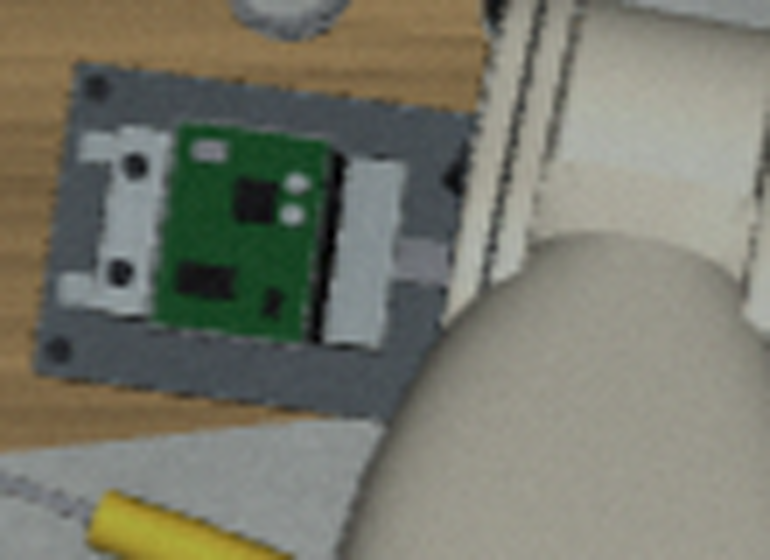

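The top crop shows the board with its left edge (165,220) on the stop and its right edge (320,240) on the pad. Both gaps are closed and the torque is rising (free about 0.13, now about 0.25). I'll keep going in small steps.

```bash
python3 -m creep '[[[0,0,0],[0,0,0.01],1]]' >/dev/null; python3 st.py
python3 -m creep '[[[0,0,0],[0,0,0.01],1]]' >/dev/null; python3 st.py
python3 -m creep '[[[0,0,0],[0,0,0.01],1]]' >/dev/null; python3 st.py
```

```text
8.25 F [-1.05  6.98  5.86] M [1.335 0.07  0.285] p [ 0.5272 -0.0201  0.0516] q6 0.434 w 0.0586 ff 63.9
8.33 F [-0.23  6.34  5.74] M [1.401 0.132 0.278] p [ 0.5272 -0.0201  0.0516] q6 0.444 w 0.0589 ff 63.9
8.42 F [-0.81  7.26  6.29] M [1.408 0.08  0.348] p [ 0.5272 -0.0201  0.0516] q6 0.454 w 0.0587 ff 63.9
```

Torque has risen about 0.14–0.16 N m since free turning, which is about 12 N. I'll let go and go up to the lock.

```bash
python3 -m creep '[[[0,0,0],[0,0,0],-1],[[0,0,0],[0,0,0],-1],[[0,0,0],[0,0,0],-1],[[0,0,0],[0,0,0],-1],[[0,0,0],[0,0,0],-1]]' >/dev/null; python3 st.py
python3 -m creep '[[[0,0,-0.02],[0,0,0],-1],[[0,0,-0.03],[0,0,0],-1],[[0,0,-0.04],[0,0,0],-1],[[0,0,-0.04],[0,0,0],-1]]' >/dev/null; python3 st.py
python3 - <<'E'
from h import *
print(toT([.5275,-.020,.088]))
E
```

```text
8.83 F [-0.18 -0.56  0.34] M [ 0.045 -0.014 -0.015] p [ 0.5266 -0.0214  0.0504] q6 0.454 w 0.0852 ff 0.0
9.17 F [0.71 0.25 0.33] M [ 0.005  0.021 -0.017] p [ 0.5277 -0.0215  0.0923] q6 0.454 w 0.0853 ff 0.0
[0.0011 0.0011 0.0043]
```

```bash
python3 -m creep '[[[0.001,0.001,0.003],[0,0,0],-1],[[0.001,0.001,0.003],[0,0,0],-1],[[0.001,0.001,0.003],[0,0,0],1],[[0.001,0.001,0.003],[0,0,0],1],[[0.001,0.001,0.003],[0,0,0],1]]' >/dev/null; python3 st.py
python3 -m creep '[[[0,0,0],[0,0,0],1],[[0,0,0],[0,0,0],1],[[0,0,0],[0,0,0],1],[[0,0,0],[0,0,0],1],[[0,0,0],[0,0,0],1]]' >/dev/null; python3 st.py
python3 -m creep '[[[0,0,0],[0,0,0],1],[[0,0,0],[0,0,0],1],[[0,0,0],[0,0,0],1],[[0,0,0],[0,0,0],1]]' >/dev/null; python3 st.py
```

```text
9.58 F [ 0.04 -0.16 -1.13] M [-0.015  0.042  0.03 ] p [ 0.5261 -0.0198  0.0868] q6 0.457 w 0.0515 ff 0.0
10.0 F [0.17 1.6  2.01] M [ 0.535 -0.089 -0.025] p [ 0.5265 -0.0197  0.0874] q6 0.457 w 0.0259 ff 58.9
10.33 F [1.45 3.89 2.73] M [ 0.788 -0.143 -0.05 ] p [ 0.5265 -0.0197  0.0874] q6 0.457 w 0.0265 ff 58.9
```

```bash
python3 -m creep '[[[0,0,0],[0,0,0.1],1],[[0,0,0],[0,0,0.2],1],[[0,0,0],[0,0,0.3],1]]' >/dev/null; python3 st.py
python3 -m creep '[[[0,0,0],[0,0,0.04],1]]' >/dev/null; python3 st.py
python3 -m creep '[[[0,0,0],[0,0,0.04],1]]' >/dev/null; python3 st.py
```

```text
10.58 F [4.27 6.68 1.5 ] M [ 1.359 -0.661  0.047] p [ 0.5268 -0.0194  0.0874] q6 0.761 w 0.0265 ff 58.9
10.67 F [3.62 5.93 1.02] M [ 1.298 -0.668  0.035] p [ 0.5269 -0.0193  0.0874] q6 0.802 w 0.0262 ff 58.9
10.75 F [3.99 6.83 1.07] M [ 1.38  -0.7    0.012] p [ 0.527  -0.0193  0.0875] q6 0.839 w 0.0263 ff 58.9
```

```bash
python3 -m creep '[[[0,0,0],[0,0,0.04],1]]' >/dev/null; python3 st.py
python3 -m creep '[[[0,0,0],[0,0,0.04],1]]' >/dev/null; python3 st.py
python3 -m creep '[[[0,0,0],[0,0,0.04],1]]' >/dev/null; python3 st.py
```

```text
10.83 F [3.57 5.89 2.08] M [ 1.405 -0.813  0.058] p [ 0.527  -0.0193  0.0874] q6 0.879 w 0.0263 ff 58.9
10.92 F [3.33 6.54 1.78] M [ 1.336 -0.791  0.283] p [ 0.5271 -0.0192  0.0874] q6 0.918 w 0.026 ff 58.8
11.0 F [3.73 7.29 1.46] M [ 1.408 -0.844  0.371] p [ 0.5272 -0.0192  0.0874] q6 0.958 w 0.026 ff 58.8
```

```bash
python3 -m creep '[[[0,0,0],[0,0,0.03],1]]' >/dev/null; python3 st.py
python3 -m creep '[[[0,0,0],[0,0,0.01],1]]' >/dev/null; python3 st.py
python3 -m creep '[[[0,0,0],[0,0,0],1]]' >/dev/null; python3 st.py
```

```text
11.08 F [3.26 6.83 1.93] M [ 1.418 -0.923  0.378] p [ 0.5272 -0.0192  0.0874] q6 0.988 w 0.0261 ff 58.8
11.17 F [5.01 6.56 1.24] M [ 1.416 -0.914  0.416] p [ 0.5272 -0.0191  0.0874] q6 0.998 w 0.0262 ff 58.8
11.25 F [3.69 6.84 1.92] M [ 1.421 -0.874  0.31 ] p [ 0.5272 -0.0192  0.0874] q6 0.997 w 0.0263 ff 58.8
```

```bash
python3 -m creep '[[[0,0,0],[0,0,0.015],1]]' >/dev/null; python3 st.py
python3 -m creep '[[[0,0,0],[0,0,0.01],1]]' >/dev/null; python3 st.py
python3 -m creep '[[[0,0,0],[0,0,0],1]]' >/dev/null; python3 st.py
python3 -m creep '[[[0,0,0],[0,0,0],1]]' >/dev/null; python3 st.py
```

```text
11.33 F [3.86 6.42 1.15] M [ 1.396 -0.906  0.465] p [ 0.5272 -0.0192  0.0874] q6 1.011 w 0.0264 ff 58.8
11.42 F [4.65 6.56 1.54] M [ 1.386 -0.975  0.463] p [ 0.5272 -0.0192  0.0874] q6 1.022 w 0.0263 ff 58.8
11.5 F [4.65 7.74 0.58] M [ 1.437 -0.957  0.433] p [ 0.5273 -0.0191  0.0874] q6 1.022 w 0.0264 ff 58.8
11.58 F [5.37 7.56 2.04] M [ 1.436 -0.869  0.333] p [ 0.5273 -0.0191  0.0874] q6 1.021 w 0.0264 ff 58.8
```

```bash
python3 -m creep '[[[0,0,0],[0,0,0.01],1]]' >/dev/null; python3 st.py
python3 -m creep '[[[0,0,0],[0,0,0],-1],[[0,0,0],[0,0,0],-1],[[0,0,0],[0,0,0],-1],[[0,0,0],[0,0,0],-1],[[0,0,0],[0,0,0],-1]]' >/dev/null; python3 st.py
python3 -m creep '[[[0,0,-0.02],[0,0,0],-1],[[0,0,-0.05],[0,0,0],-1],[[0,0,-0.08],[0,0,0],-1],[[0,0,-0.11],[0,0,0],-1],[[0,0,-0.14],[0,0,0],-1]]' >/dev/null
python3 -m creep '[[[-0.03,0,0],[0,0,0],-1],[[-0.06,0,0],[0,0,0],-1],[[-0.06,0,0],[0,0,0],-1]]' >/dev/null; python3 st.py
python3 - <<'E'
from h import *
c=viewer.capture("wrist"); save(c,"w3.png")
E
```

```text
11.67 F [4.79 6.76 0.28] M [ 1.442 -0.941  0.477] p [ 0.5273 -0.0191  0.0875] q6 1.031 w 0.0264 ff 58.8
12.08 F [-0.72  0.78 -0.43] M [-0.004  0.03  -0.01 ] p [ 0.5262 -0.0201  0.0872] q6 1.032 w 0.0844 ff 0.0
12.75 F [-0.41  1.09 -1.45] M [-0.022  0.005  0.012] p [ 0.548  -0.0801  0.2274] q6 0.935 w 0.0852 ff 0.0
```

View pics/w3.png

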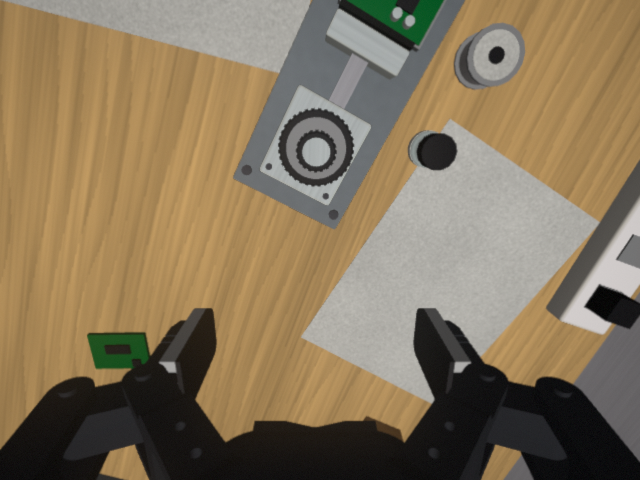

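The gripper is clear of the knobs (316,150), the pad still sits on the board's edge (375,40), and the bystanders are undisturbed. One check of the board from above, then I'll hand in.

```bash
python3 - <<'E'
from h import *
c=viewer.capture("top"); save(c,"t3.png",(240,190,350,270),7)
E
```

```text
(no output)
```

View pics/t3.png

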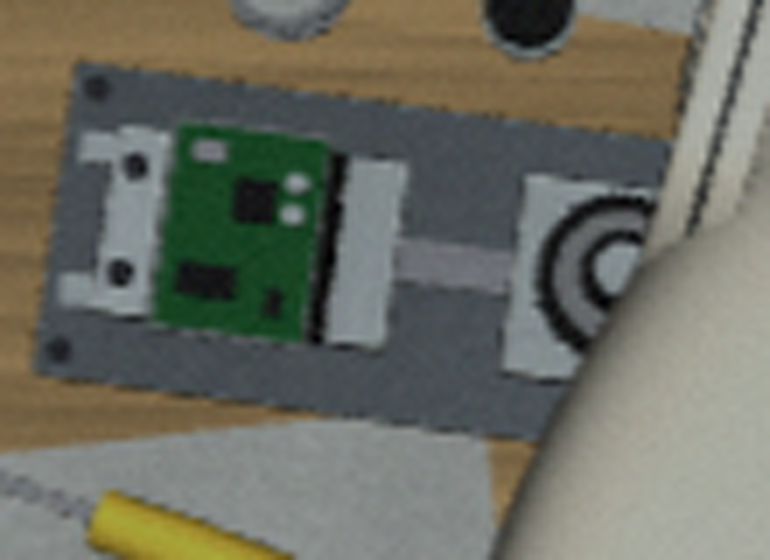

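The board is still held between the stop (165,220) and the pad (325,240), square and with no gaps.

```bash
python3 -c "from plant import arm; print(arm.job_done())"
```

```text
the job is handed in; nothing more can be done
None
```

I clamped the board against the back stop at about 12 N, judged by the wheel torque rising about 0.15 N m. I then tightened the lock knob to about 0.47 N m, backed the gripper clear and handed in the job at about 13 s; no verdict came back.

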